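Clear the board holder and hold its sprung clamp open at the mark

ROBOT

A 6-joint arm with a two-finger parallel gripper is mounted at the origin on the work surface. World frame = base frame: x ahead of the robot, y to its left, z up, the work surface at z = 0. Lengths are in mm, angles in rad, forces in N, time in s.
With the tool pointing down it reaches from about 325 to 850 mm from the base axis. Payload 15.5 kg.
Tool frame: the origin (TCP) lies midway between the tips of the shut fingers; the grasp point (between the pads) lies 19 mm behind it; z points along the fingers, y is the line along which they close (so a half turn about z gives the same grasp; the last joint's range is limited). The gripper opens to 91 mm and grips with 3 to 60 N. Pads are 32 mm wide; open, the fingers measure 118 mm over their backs; the gripper's body (76 mm by 178 mm) begins 60 mm behind the grasp point.
Start: joints at [-1.433, 0.494, 1.345, -0, 1.302, -0.096], TCP at [144.798, -607.997, 213.915] pointing down, gripper open.
Joint ranges: [-2.91, 2.91], [-0.82, 2.16], [0.22, 2.67], [-1.22, 4.37], [0.12, 2.79], [-3.08, 3.08]. Speed limits (rad/s): [1.89, 1.89, 2.57, 3.01, 3.01, 3.01].

INTERFACE

Orientations are given as a 3x3 rotation matrix whose columns are the frame's x, y, z axes.
In Python, from station import bot, cams, models gives the robot as it stands.
- The arm moves only by the shell command python3 -m pendant 'ROWS'. ROWS is JSON, a list of rows, each a list of 5 numbers: the finger opening in mm, from 0 to 91.2, then the shift along the world's x, y, z in units of 50 mm (1.0 is 50 mm), then the turn about the world's z in units of 8 degrees (1.0 is 8 degrees). A call has 1 to 20 rows; each row is the pose to reach, as a shift and turn from the pose commanded when the call began; what a row does not reach only later rows make up. A row lasts 1/10 s, in which the tool goes at most 50 mm and 8.59 degrees, less where a joint would pass 70% of its speed; a pose out of reach is approached as far as the arm can. A call with a gripper value outside its range is refused whole. The fingers move at their own pace and stop on an object; the grip force is fixed at half the most. Time passes only in rows, so rows that repeat a pose let the fingers close. It gives the time, the measured TCP pose, the force, the opening and the grip force at its end, in the units of the state.
- bot.state(): the state, without advancing time (a new reading comes with each control period).
- cams.snapshot(name): name is "scene" or "top"; returns a dict with "color" (420x560x3 uint8, blue, green, red), "range_z" (420x560 float32, mm along the optical axis (not along the pixel's ray), 0 where there is no reading), "fx", "fy", "cx", "cy" (pixels), "world_to_cam" (4x4, takes a point from world to camera coordinates). Camera axes: x right, y down, z forward; pixel columns grow to the right and rows downward; lengths in mm; the calibration is good to about 2 mm. A picture is of the moment at which its call begins.
- bot.job_done(): hands the job in; it is judged then, once.
Trained networks look in a picture, given as the dict that the camera call returned (one of the last four; its "shot" number tells which), for a name from the list of things; names that differ only in an ending like _2 or _b are one class to them, and where a whole thing is asked for, a point or a joint stands for the part that bears it (a point fixed in the world has none). Each returns a list of dicts, best first, with "confidence" (0 to 1); they miss things now and then, are a little off and sometimes report something else, mostly with a low value. They report only what shows in the picture. A call takes as long as a camera call. They do not tell look-alikes from the thing itself.
- models.spot_in(query, picture): "bbox" ([left, top, right, bottom] in pixels, round what is visible of it).
- models.masks_of(query, picture): "pixels" (420x560 bool, what is visible of it) and "bbox" ([left, top, right, bottom] in pixels, round what is visible of it).
- models.tip_of(query, picture): "point" ([row, column] in pixels: a listed point, or the origin of a listed thing).
The state is a dict: "clock": time; "joints": joint angles; "joint_vel": joint speeds; "joint_torque": joint torques, N m; "eef_pos": TCP position; "ee_rot": TCP orientation; "contact_force": force on the tool from outside, world axes, zero at the start; "ft_torque": the same for the moment, N m; "grip_width": finger opening in mm; "grasp_force": force on a finger pad.
Only numpy, scipy, OpenCV 4.12 (cv2) and the standard library are available. Lean on these libraries where they do the work, as an engineer would, in place of code of your own. Each camera call takes 0.05 s, during which the arm holds its last target. There are 200 camera calls.

TASK

The screwdriver has been left lying across the rails of the board holder: stand it in the round cup of the desk tidy, either end down, and let go of it. Then take the holder's pull knob, draw the sprung rod out of its barrel until the ring mark on the rod is level with the end of the barrel, and keep holding it there so that I can fit the board: finish with the knob still in the grip and the clamp held open at the mark. Leave the circuit board, the housing half and the probe cap where they are.

Things in the scene. Friction and masses are not known exactly. Their poses are not given: they have to be found in the camera images.
- holder: Circuit-board holder screwed to the desk, does not move: two parallel square aluminium rails (10 x 10 mm, 290 mm long, their tops 30 mm above the desk) run along its y axis at x = -30 and +30 mm, between a black low foot at y = -155 mm (150 x 24 mm, 32 mm high) and a black fixed upright plate at y = +130 mm (96 mm high). Clamp axis: parallel to y, 80 mm above the desk. Origin: on the desk, midway between the rails; z up.
- fixed_jaw (a point): Mouth of the holder's fixed clamp head (aluminium, slotted, 36 mm wide, 19 mm high), on the clamp axis, 80 mm above the desk.
- carriage: Sprung upright of the holder, a black plate like the fixed one (96 mm high, 18 mm thick), clamped on the rails 105 to 135 mm from the holder's origin towards -y, axes parallel to the holder's; fixed. It carries the aluminium spring barrel, a tube 22 mm in diameter that points to -y. Origin: on the desk below the plate's centre.
- barrel_mouth (a point): Centre of the barrel's open outer end, 59 mm from the carriage's origin towards -y, 80 mm above the desk. The sprung rod comes out of it towards the carriage's -y.
- rod_out (a joint): How far the sprung rod is drawn out of the barrel, m: 0 at rest (clamp closed), grows as the knob is pulled along the carriage's -y axis, stop at 0.045. The steel rod (10 mm in diameter) has one black ring mark, 4 mm wide, hidden in the barrel at rest; its centre is level with the barrel's end at 0.030. The spring inside the barrel pulls the rod back in with about 3 N at rest and 10 N at the mark; let go, it closes.
- pull_knob: Black round pull knob on the outer end of the sprung rod, its length along the carriage's y: ribbed grip 22 mm in diameter and 34 mm long, then an outer flange 30 mm in diameter. Axis 80 mm above the desk, nothing beside it, below it only the holder's low foot (32 mm high). Origin: on the axis at the inner end of the knob, 5 mm outside the barrel's end at rest; -y points outwards. Slides with the rod, does not turn.
- knob_grip (a point): Middle of the knob's ribbed grip, on its axis, 18 mm outwards from the knob's origin.
- driver: Screwdriver, 175 mm long, 70 to 110 g, loose, lying level across both rails with the handle towards the robot: black eight-sided plastic handle 24 mm across and 95 mm long (its middle between the rails), steel shaft 6 mm in diameter and 80 mm long which sticks out beyond the far rail. Origin: underside of the handle at its middle, 12 mm below the tool's axis; x points along the tool to the blade. It balances about 12 mm from the origin towards the blade.
- driver_butt (a point): End of the screwdriver's handle, on the tool's axis (47.5 mm behind the origin).
- driver_shaft (a point): Point on the axis of the steel shaft, 37.5 mm beyond the handle's front end (85 mm from the origin).
- driver_tip (a point): Blade end of the screwdriver, on the axis (127.5 mm from the origin).
- tidy: Grey desk tidy, stuck down, does not move: an empty round cup 88 mm in outer diameter, 100 mm high, 4 mm wall, 5 mm bottom, with a low clip tray (56 x 80 mm, 30 mm high) joined to its +x side. Origin: centre of the cup's underside.
- cup_mouth (a point): Centre of the cup's rim, 100 mm above the desk.
- cup_floor (a point): Centre of the cup's inner floor, 5 mm above the desk.
- board: Bystander: loose green circuit board, 95 x 150 mm, up to 17 mm high with its components, on the desk beyond the holder. Origin: centre of its underside.
- housing: Bystander: loose white plastic housing half, an open tray 105 x 160 mm, 28 mm high, on the desk beyond the holder. Origin: centre of its underside.
- probe_cap: Bystander: small loose black cone-shaped probe cap standing on the desk, 18 mm in diameter, 42 mm high. Origin: centre of its underside.
Things that resemble listed ones, but are neither listed nor needed, are in the scene too. Of the things shaped like the driver, the black one is meant.

How it is judged:
By the outcome, as a careful person would: the job done as asked, in the order asked, and still so for the second after the job is handed in, while the arm keeps its last pose, push and grip.
It also fails if it takes over 64 s, if anything falls off the work surface, if the arm or the gripper's body presses on something with over 40 N, if the wrist force passes 120 N, or if a joint passes its speed limit or range.

## Working session

There is one attempt and no reset: what is moved stays moved. The work goes in short steps, Python scripts to look and compute and a shell command to move; the robot and the scene stay as the last step left them, time stands still between calls to the robot, and variables do not carry over. Pictures are saved under pics/ and viewed, at most 13 in all, crops included, and the job is handed in when it is done.

```bash
mkdir -p pics; cat > h.py <<'E'
import numpy as np, cv2
from station import bot,cams,models
def w(p,r,c,z=None):
    T=np.linalg.inv(p["world_to_cam"]); d=np.array([(c-p["cx"])/p["fx"],(r-p["cy"])/p["fy"],1.])
    if z is None:
        k=p["range_z"][int(r)-1:int(r)+2,int(c)-1:int(c)+2]; k=k[k>0]
        return (T@np.r_[d*np.median(k),1])[:3] if len(k) else None
    a=T[:3,:3]@d; o=T[:3,3]; return o+a*(z-o[2])/a[2]
def px(p,X):
    q=p["world_to_cam"]@np.r_[X,1]; return q[:2]/q[2]*[p["fx"],p["fy"]]+[p["cx"],p["cy"]]
E
python3 - <<'E'
from h import *
np.set_printoptions(precision=1,suppress=True)
for n in("top","scene"):
    p=cams.snapshot(n); cv2.imwrite(f"pics/{n}0.png",p["color"])
    for q in["driver","driver_butt","driver_shaft","driver_tip","pull_knob","knob_grip","barrel_mouth","holder","tidy","cup_mouth","probe_cap","carriage"]:
        for t in models.tip_of(q,p)[:3]:
            r,c=t["point"]; print(n,q,round(t["confidence"],2),np.array([r,c]),w(p,r,c))
print(bot.state())
E
```

```text
top driver 0.91 [169.7 157.9] [688.1 343.5  19.6]
top driver 0.85 [284.7 242. ] [346.2  93.1  23.8]
top driver 0.81 [210.1 407.1] [ 559.3 -394.7    6.7]
top driver_butt 0.89 [317.7 316. ] [ 249.4 -119.     0.7]
top driver_butt 0.75 [154.3 165.3] [733.7 321.4  23.9]
top driver_butt 0.68 [290.3 252.6] [329.9  62.8  21.5]
top driver_shaft 0.81 [188.6 289.4] [621.5 -46.8  43.7]
top driver_shaft 0.8 [272.1 213.6] [383.4 176.1  15.5]
top driver_shaft 0.77 [194.3 142.7] [616.8 390.8   5.2]
top driver_tip 0.85 [173.3 289.1] [676.1 -47.1   1.2]
top driver_tip 0.79 [206.3 135.7] [581.4 411.7   1.6]
top driver_tip 0.73 [265.9 200. ] [402.3 218.1   1. ]
top pull_knob 0.64 [220.  361.1] [ 521.5 -245.6   88.1]
top knob_grip 0.69 [218.6 368.3] [ 524.8 -265.4   91. ]
top barrel_mouth 0.86 [221.2 358.9] [ 517.9 -239.    90.2]
top barrel_mouth 0.67 [148.6 332.2] [ 748.7 -177.7    8.5]
top barrel_mouth 0.23 [255.9 169.3] [432.3 307.7   6.3]
top holder 0.6 [218.4 299.7] [539.5 -76.8  -1.9]
top tidy 0.79 [255.8 169.1] [432.6 308.2   6.4]
top tidy 0.48 [249.8 160.6] [450.7 334.3   3.2]
top cup_mouth 0.95 
[... 1413 characters left out ...]
] [403.5 323.2  63.7]
scene probe_cap 0.49 [196.9 292.6] [418.3   3.2   7.7]
scene probe_cap 0.32 [208.5 400.2] [482.  298.   44.3]
scene carriage 0.82 [227.4 223.1] [ 562.6 -182.1   51.2]
scene carriage 0.71 [206.8 193.9] [ 524.6 -258.9   88. ]
{'clock': 1.3, 'joints': array([-1.4,  0.5,  1.3, -0. ,  1.3, -0.1]), 'joint_vel': array([-0.,  0., -0.,  0.,  0., -0.]), 'joint_torque': array([  0. , -87.9, -38.2,   0.1,   0. ,  -0. ]), 'eef_pos': array([ 144.8, -608. ,  213.9]), 'ee_rot': array([[ 1. ,  0.2, -0. ],
       [ 0.2, -1. ,  0. ],
       [-0. , -0. , -1. ]]), 'contact_force': array([0.5, 0. , 0.4]), 'ft_torque': array([0. , 0.1, 0. ]), 'grasp_force': 0.0, 'grip_width': 90.983254288454}
```

View pics/top0.png

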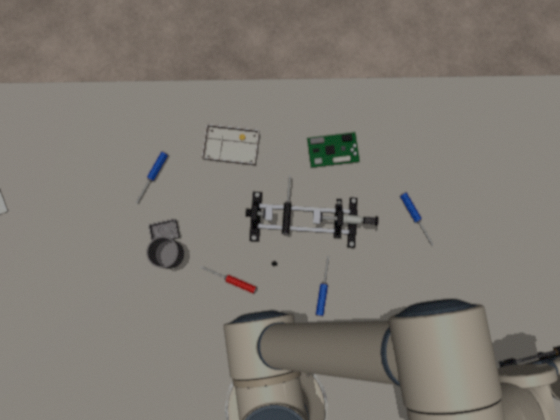

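View pics/scene0.png

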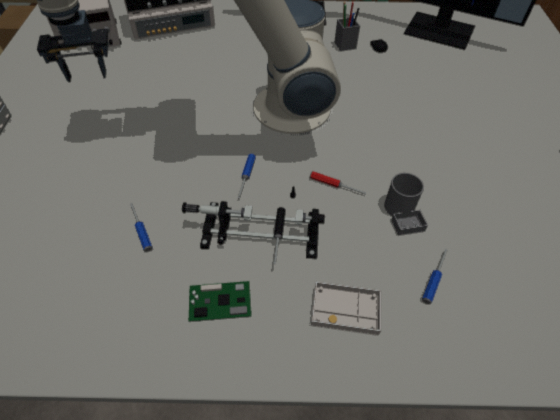

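The black driver lies across the rails at top pixel (288,205), with its shaft up to (290,180). It could be confused with the blue drivers at (152,175), (415,215) and (323,290), and the red one at (230,280). I choose the black one. Next I'll measure it and check a close crop.

```bash
cat > m.py <<'E'
from h import *
np.set_printoptions(precision=1,suppress=True)
def cloud(p):
    T=np.linalg.inv(p["world_to_cam"]); r,c=np.nonzero(p["range_z"]>0); d=p["range_z"][r,c]
    P=np.c_[(c-p["cx"])/p["fx"]*d,(r-p["cy"])/p["fy"]*d,d,np.ones(len(d))]
    return (P@T.T)[:,:3]
def sel(P,lo,hi): return P[np.all((P>lo)&(P<hi),1)]
if __name__=="__main__":
  for n in("top","scene"):
    p=cams.snapshot(n); P=cloud(p)
    s=sel(P,[400,-110,38],[720,40,60]); s=s[np.abs(s[:,1]+55)<30] if n=="x" else s
    print(n,"driver lump",len(s),s.min(0),s.max(0),np.median(s,0))
    for a in range(440,690,15):
        q=s[(s[:,0]>=a)&(s[:,0]<a+15)]
        if len(q): print(a,len(q),q.mean(0),q[:,2].max())
    k=sel(P,[490,-330,70],[560,-190,100]); 
    for a in range(-330,-190,6):
        q=k[(k[:,1]>=a)&(k[:,1]<a+6)]
        if len(q): print("knob",a,len(q),q[:,0].min(),q[:,0].max(),q[:,2].max())
    c=sel(P,[350,240,90],[520,420,112]); e=cv2.minEnclosingCircle(c[:,:2].astype(np.float32)); print("cup",len(c),e)
    if n=="top": cv2.imwrite("pics/c1.png",cv2.resize(p["color"][160:280,230:390],None,fx=5,fy=5,interpolation=2))
E
python3 m.py
```

```text
top driver lump 329 [403.7 -65.3  38.3] [661.4  13.7  60. ] [542.7 -38.4  51.2]
485 37 [494.3 -33.1  51.5] 59.90222216419761
500 42 [508.1 -32.8  52. ] 58.93674924424727
515 42 [522.6 -33.9  52.6] 58.259059523714996
530 43 [536.9 -36.3  52.6] 59.56767183576517
545 37 [552.3 -37.6  52.8] 59.996007372521035
560 46 [567.6 -38.5  51.3] 59.51327952698375
575 26 [580.7 -39.1  50.2] 58.56505328042863
590 10 [598.1 -40.6  44.9] 48.25087762537464
605 10 [612.5 -43.7  46.5] 51.933968084090566
620 9 [627.7 -44.7  44.7] 51.911513204951234
635 11 [643.3 -44.3  43.5] 50.826450218474974
650 9 [656.1 -47.7  46. ] 50.27998534775338
knob -294 19 507.1840950560586 536.0136732749298 96.49427637791632
knob -288 22 507.52704738144905 532.6277573189027 98.78133997591817
knob -282 20 510.10848431288196 533.3670777011816 98.83732498785434
knob -276 15 512.6432428333485 532.6662754380538 94.57204972128329
knob -270 18 512.7027011915588 532.9239818335905 96.09652020791737
knob -264 17 512.8929548244251 532.6558997166852 94.22818732861106
knob -258 16 513.3853006457416 532.9881431861083 93.41387702376028
knob -
[... 1989 characters left out ...]
0529287573045 89.15329742503275
knob -240 20 516.8976373413151 537.5278060041506 91.54389537796442
knob -234 15 522.6252534671083 535.6797051893333 93.2323083359845
knob -228 18 520.5527061120102 536.8474444431405 90.47335916532347
knob -222 20 519.9203046491741 537.5058433290278 89.21577140326269
knob -216 18 519.573397298601 538.2406862251789 91.23000832019363
knob -210 19 519.1434431899535 539.0368988687406 89.96942288993796
knob -204 18 522.0594574796577 538.6811548204743 91.23322473630037
knob -198 21 521.0447711363689 548.8768339852668 93.10722097600137
knob -192 14 514.5232737234436 551.2527437776619 95.95086267428451
cup 235 ((440.46710205078125, 311.33026123046875), 45.933837890625)
```

View pics/c1.png

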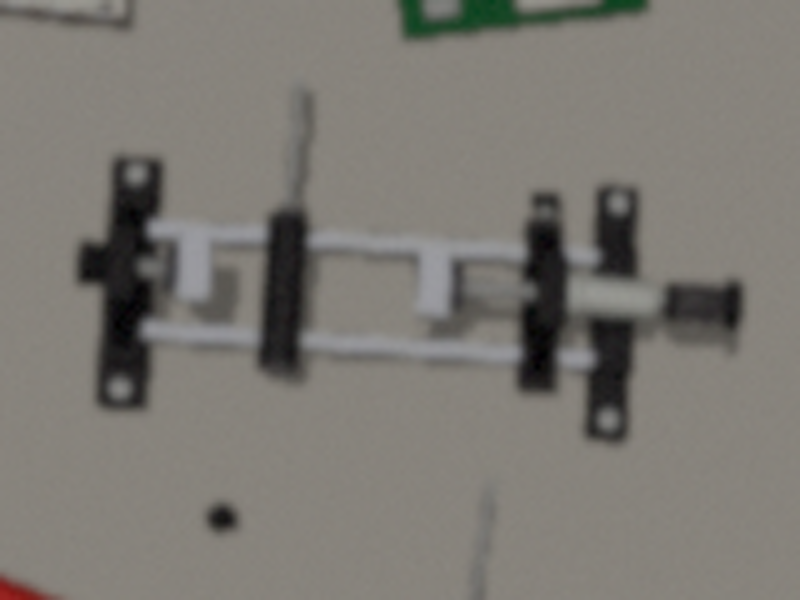

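```bash
python3 -c "
from h import *
s=bot.state();R=s['ee_rot'];y=np.degrees(np.arctan2(R[1,0],R[0,0]));print(s['clock'],R[:,0],y,'turn',(-4.9-y)/8,(np.array([635,-43.3,23])-s['eef_pos'])/50)"
```

```text
1.4 [9.72789894e-01 2.31689064e-01 1.05314089e-05] 13.396534436050162 turn -2.2870668045062703 [ 9.80374374 11.29389293 -3.81910142]
```

```bash
python3 -m pendant '[[50,9.8,11.3,-0.8,-2.29],[50,9.8,11.3,-0.8,-2.29],[50,9.8,11.3,-0.8,-2.29],[50,9.8,11.3,-0.8,-2.29],[50,9.8,11.3,-0.8,-2.29],[50,9.8,11.3,-0.8,-2.29],[50,9.8,11.3,-0.8,-2.29],[50,9.8,11.3,-0.8,-2.29],[50,9.8,11.3,-0.8,-2.29],[50,9.8,11.3,-0.8,-2.29],[50,9.8,11.3,-0.8,-2.29],[50,9.8,11.3,-0.8,-2.29],[50,9.8,11.3,-0.8,-2.29],[50,9.8,11.3,-0.8,-2.29],[50,9.8,11.3,-0.8,-2.29],[50,9.8,11.3,-0.8,-2.29],[50,9.8,11.3,-0.8,-2.29],[50,9.8,11.3,-0.8,-2.29]]'
```

```text
clock: 3.2
eef_pos: [634.2, -43.7, 173.9]
ee_rot: [[0.996, -0.086, -0.001], [-0.086, -0.996, -0.0], [-0.0, 0.0, -1.0]]
contact_force: [0.2, 0.1, -0.5]
grip_width: 49.8
grasp_force: 0.0
```

```bash
python3 -m pendant '[[50,0,0,-1,0],[50,0,0,-2,0],[50,0,0,-2.6,0],[50,0,0,-3.0,0],[50,0,0,-3.0,0],[0,0,0,-3.0,0],[0,0,0,-3.0,0],[0,0,0,-3.0,0],[0,0,0,-3.0,0],[0,0,0,-3.0,0],[0,0,0,-3.0,0]]'
```

```text
clock: 4.3
eef_pos: [634.9, -43.0, 24.2]
ee_rot: [[0.996, -0.086, 0.0], [-0.086, -0.996, -0.0], [0.0, 0.0, -1.0]]
contact_force: [0.5, 0.9, -0.4]
grip_width: 5.0
grasp_force: 30.3
```

```bash
python3 -m pendant '[[0,0,0,0.4,0],[0,0,0,0.8,0],[0,0,0,1.4,0],[0,0,0,2.0,0],[0,0,0,2.8,0],[0,0,0,3.6,0],[0,0,0,4.4,0],[0,0,0,5,0],[0,0,0,5,0],[0,0,0,5,0]]'; python3 -c "
from m import *
p=cams.snapshot('scene');cv2.imwrite('pics/s2.png',cv2.resize(p['color'][90:330,150:470],None,fx=2.5,fy=2.5))"
```

```text
clock: 5.3
eef_pos: [634.8, -43.0, 274.1]
ee_rot: [[0.996, -0.086, 0.001], [-0.086, -0.996, -0.0], [0.001, 0.0, -1.0]]
contact_force: [-1.0, 0.0, -1.0]
grip_width: 5.2
grasp_force: 30.0
```

View pics/s2.png

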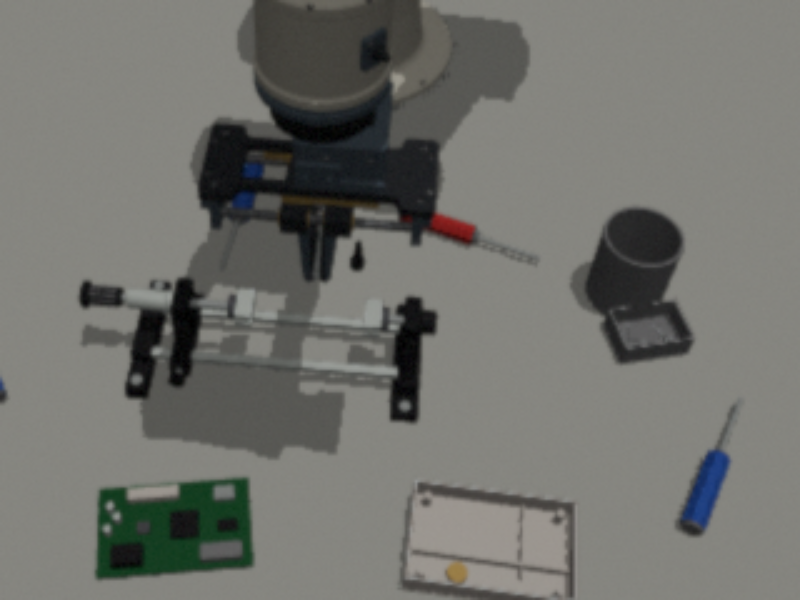

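```bash
python3 -m pendant '[[0,-0.1,0.6,0,0],[0,-0.3,1.3,0,0],[0,-0.5,2.1,0,0],[0,-0.7,2.9,0,0],[0,-0.9,3.7,0,0],[0,-1.1,4.5,0,0],[0,-1.3,5.3,0,0],[0,-1.45,6,0,0],[0,-1.6,6.5,-0.3,0],[0,-1.63,6.86,-0.7,0],[0,-1.63,6.86,-1.1,0],[0,-1.63,6.86,-1.5,0],[0,-1.63,6.86,-1.5,0],[0,-1.63,6.86,-1.5,0]]'; python3 -c "
from m import *
p=cams.snapshot('scene');cv2.imwrite('pics/s3.png',cv2.resize(p['color'][90:290,300:560],None,fx=3,fy=3))
s=bot.state();print(s['contact_force'],s['ft_torque'])
R=s['ee_rot'];P=cloud(p);k=sel(P,[380,200,105],[620,400,240]);L=(k-s['eef_pos'])@R
k=k[(abs(L[:,1])<15)];
for a in range(390,610,12):
    q=k[(k[:,0]>=a)&(k[:,0]<a+12)]
    if len(q): print(a,len(q),q.mean(0),q.min(0)[2],q.max(0)[2])
"
```

```text
clock: 6.75
eef_pos: [552.9, 299.8, 198.3]
ee_rot: [[0.996, -0.086, -0.002], [-0.086, -0.996, -0.001], [-0.002, 0.001, -1.0]]
contact_force: [0.2, 0.1, -0.2]
grip_width: 4.9
grasp_force: 30.0
[-0.4 -0.9  0. ] [ 0.1 -0.1  0. ]
402 12 [411.5 309.5 221.4] 212.113224132563 227.98966327278333
414 37 [419.9 311.  224.8] 220.5398724113412 228.9279536701075
426 4 [429.  311.7 227.2] 226.1795724574073 227.9371461185699
450 3 [459.1 298.4 217.2] 215.59581800704973 219.3556328883027
462 11 [468.4 298.6 221.5] 215.5506315371572 225.8834447975696
474 1 [475.2 300.1 224.4] 224.43676572258414 224.43676572258414
486 9 [494.6 296.  215.4] 210.17923676200587 221.90555699708955
498 4 [500.2 296.8 217.4] 211.2248146095592 220.82866402136074
534 12 [540.8 289.9 217.9] 202.6627320451579 231.69903346532033
546 17 [551.9 288.3 224.5] 209.68085506403838 239.14405285636985
558 57 [566.1 295.4 222.3] 203.74887667533096 239.1630443676371
570 95 [572.6 300.3 220.4] 194.91758912358432 239.58901339553665
```

View pics/s3.png

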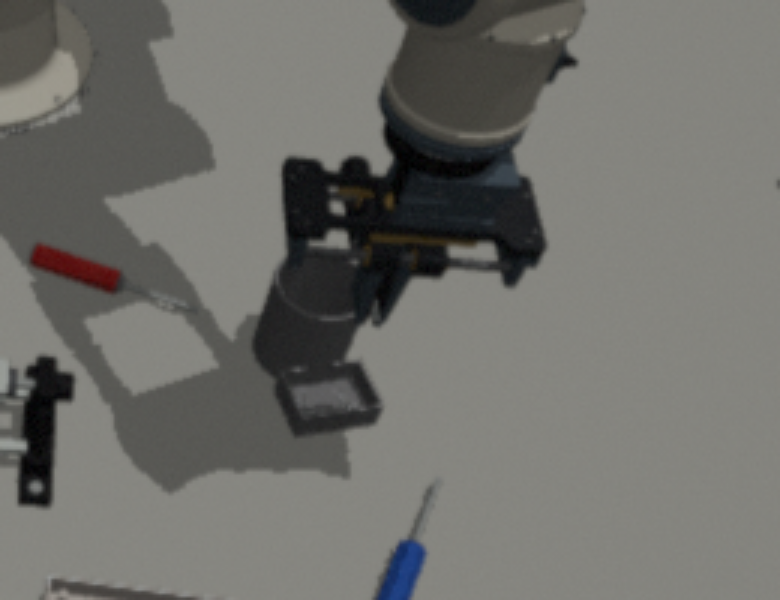

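```bash
python3 -m pendant '[[0,0,0.01,-0.6,0],[0,0.02,0.01,-1.2,0],[0,0.02,0.01,-1.6,0],[0,0.02,0.01,-1.9,0],[0,0.02,0.01,-2.0,0],[0,0.02,0.01,-2.0,0],[0,0.02,0.01,-2.0,0]]'; python3 -c "
from m import *
p=cams.snapshot('top');cv2.imwrite('pics/t4.png',cv2.resize(p['color'][200:300,100:260],None,fx=5,fy=5))
p=cams.snapshot('scene');s=bot.state()
R=s['ee_rot'];P=cloud(p);k=sel(P,[380,200,103],[620,400,150]);L=(k-s['eef_pos'])@R
k=k[(abs(L[:,1])<15)];
for a in range(390,550,12):
    q=k[(k[:,0]>=a)&(k[:,0]<a+12)]
    if len(q): print(a,len(q),q.mean(0),q.min(0),q.max(0)[2])
"
```

```text
clock: 7.5
eef_pos: [555.0, 300.7, 100.1]
ee_rot: [[0.996, -0.086, 0.002], [-0.086, -0.996, 0.001], [0.001, -0.001, -1.0]]
contact_force: [0.9, 0.3, -0.8]
grip_width: 5.0
grasp_force: 30.0
402 6 [411.  310.9 123.6] [408.2 304.5 119.8] 127.67348152308546
414 31 [418.8 311.6 124.5] [414.  302.1 109.1] 129.72711386421201
426 35 [431.9 311.9 125.6] [426.5 300.9 117.7] 130.33149091928124
438 13 [441.8 310.5 127.7] [438.1 301.5 123. ] 130.96640609261226
462 4 [469.6 298.7 117.7] [466.7 298.  112.6] 123.4189294646618
474 8 [479.7 298.1 121.4] [476.9 296.4 117.2] 125.1235495667703
486 1 [486.2 298.9 124.1] [486.2 298.9 124.1] 124.0941888373809
498 4 [500.6 298.  112.8] [498.9 296.5 110.3] 114.75037401638372
534 6 [543.1 291.1 119.9] [539.9 289.5 110.3] 132.99846083377054
546 14 [553.3 289.7 125.2] [546.8 288.3 106.7] 141.09396228686705
```

View pics/t4.png

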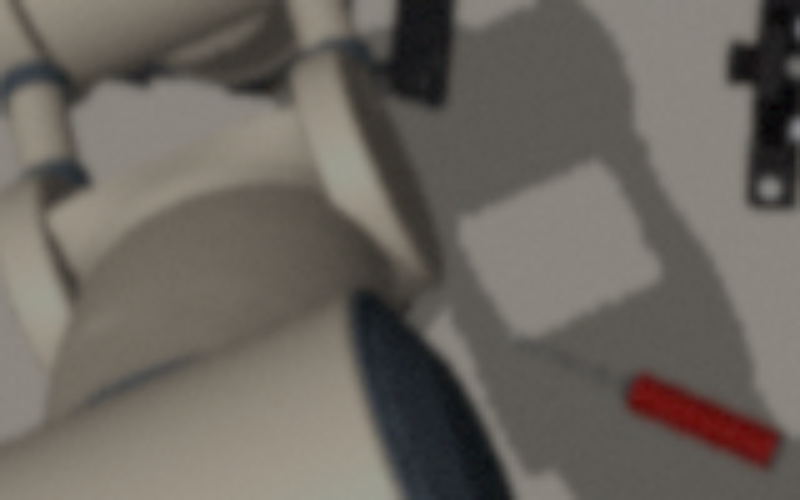

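```bash
python3 -m pendant '[[0,0,0,-0.08,0],[0,0,0,-0.1,0],[0,0,0,-0.1,0],[0,0,0,-0.1,0]]'; python3 -m pendant '[[0,0,0,-0.05,0],[0,0,0,-0.05,0],[0,0,0,-0.05,0]]'
```

```text
clock: 8.0
eef_pos: [554.3, 300.5, 94.0]
ee_rot: [[0.996, -0.086, 0.0], [-0.086, -0.996, 0.0], [0.0, -0.0, -1.0]]
contact_force: [0.3, 0.3, 1.1]
grip_width: 5.0
grasp_force: 30.0
clock: 8.3
eef_pos: [554.6, 300.6, 91.6]
ee_rot: [[0.996, -0.086, 0.001], [-0.086, -0.996, 0.0], [0.001, -0.0, -1.0]]
contact_force: [1.0, -0.9, 3.7]
grip_width: 5.0
grasp_force: 30.0
```

Contact with the rim. I'll loosen the grip so the handle tips into the cup.

```bash
python3 -m pendant '[[8,0,0,0.02,0],[12,0,0,0.02,0],[14,0,0,0.02,0],[14,0,0,0.02,0],[14,0,0,0.02,0],[14,0,0,0.02,0],[14,0,0,0.02,0],[14,0,0,0.02,0]]'; python3 -c "
from m import *
p=cams.snapshot('scene');s=bot.state();cv2.imwrite('pics/s5.png',cv2.resize(p['color'][110:270,320:520],None,fx=4,fy=3.7))
R=s['ee_rot'];P=cloud(p);k=sel(P,[380,200,60],[620,400,200]);L=(k-s['eef_pos'])@R
k=k[(abs(L[:,1])<15)];
for a in range(390,550,12):
    q=k[(k[:,0]>=a)&(k[:,0]<a+12)]
    if len(q): print(a,len(q),q.mean(0),q.min(0),q.max(0)[2])
"
```

```text
clock: 9.1
eef_pos: [554.3, 300.5, 92.4]
ee_rot: [[0.996, -0.086, 0.0], [-0.086, -0.996, 0.0], [0.0, -0.0, -1.0]]
contact_force: [0.2, -0.4, 0.4]
grip_width: 13.9
grasp_force: 0.0
390 56 [399.8 312.9  86.4] [395.6 299.1  69.8] 101.08557204208807
402 26 [403.7 317.3  89.7] [402.1 298.7  74.1] 100.62598008009229
438 2 [440.7 303.6  63.8] [438.4 301.7  63.3] 64.42004830482801
450 5 [458.9 301.3  87.6] [455.6 297.7  82.5] 92.9050395544541
462 3 [464.1 300.5  89.6] [462.4 298.1  87.6] 92.62315970080454
474 25 [481.2 298.1  75.4] [477.  292.6  64.8] 86.06827296763538
534 13 [542.7 302.8 124.3] [535.  286.6  98.3] 196.6079126039166
546 31 [552.1 306.4 123.3] [546.5 285.5  93.4] 199.00127535288414
```

View pics/s5.png

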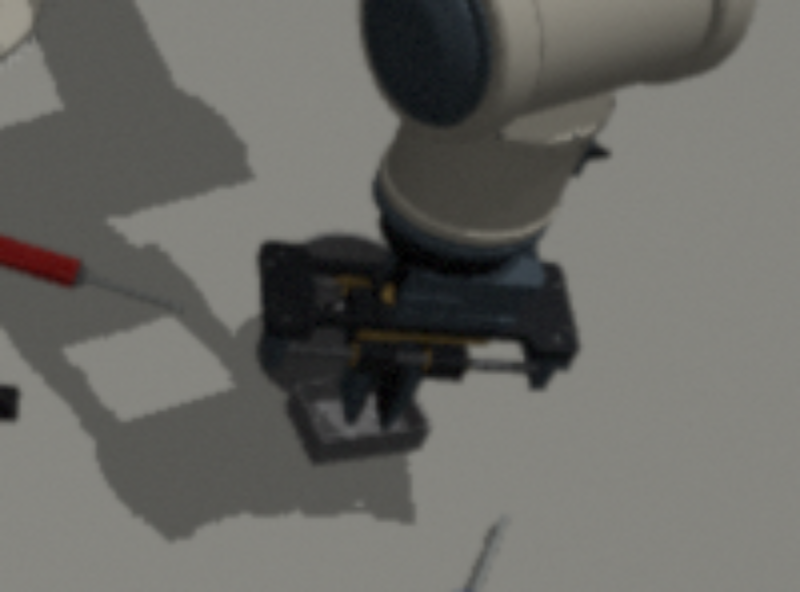

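```bash
python3 -m pendant '[[24,0.2,0,0,0],[40,0.6,0,0,0],[40,1.2,0,0,0],[40,1.8,-0.3,0.5,0],[40,2,-1.2,1.4,0],[40,2,-2.2,2.2,0],[40,2,-3.2,2.4,0],[40,2,-3.6,2.4,0]]'; python3 -c "
from m import *
p=cams.snapshot('top');a=p['color'][215:275,125:205]
P=cloud(p);k=sel(P,[390,260,102],[500,360,200]);print(len(k),k[k[:,2].argsort()[::-1][:8]])
p=cams.snapshot('scene');b=p['color'][150:250,350:450]
cv2.imwrite('pics/s6.png',np.hstack([cv2.resize(a,(400,400)),cv2.resize(b,(400,400))]))
P=cloud(p);k=sel(P,[390,260,102],[540,360,200]);print(len(k),k[k[:,2].argsort()[::-1][:8]])
"
```

```text
clock: 9.95
eef_pos: [655.6, 118.8, 214.7]
ee_rot: [[0.996, -0.085, 0.003], [-0.085, -0.996, 0.0], [0.003, -0.0, -1.0]]
contact_force: [1.1, 0.3, -0.8]
grip_width: 39.9
grasp_force: 0.0
55 [[497.2 299.9 140.2]
 [497.7 303.5 136.3]
 [494.9 303.5 136.2]
 [495.2 301.5 133.1]
 [492.8 304.7 130.6]
 [490.3 305.1 128.9]
 [493.3 303.2 125.4]
 [488.2 306.5 122.6]]
25 [[515.1 301.5 154.5]
 [513.1 304.9 152.2]
 [508.8 302.  147. ]
 [510.2 304.9 144.8]
 [510.1 307.4 144.8]
 [510.  302.4 144.6]
 [507.8 304.5 137.9]
 [504.3 302.7 137.6]]
```

View pics/s6.png

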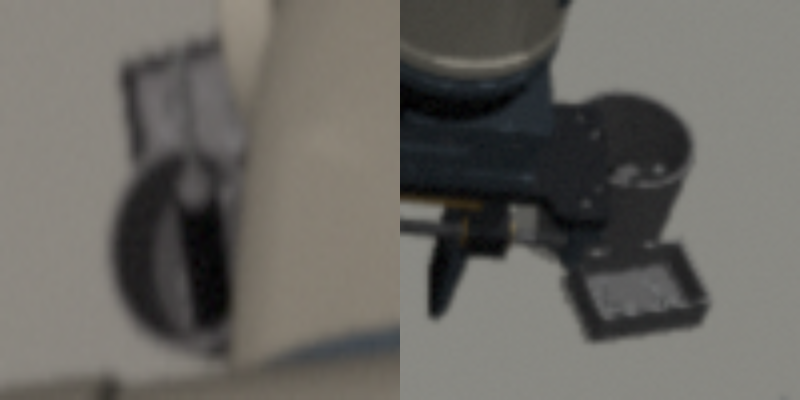

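Driver stands butt-down in the cup: handle in the left-panel cup at (205,260), the shaft leaning over the rim. Next, the knob.

```bash
python3 -c "
from m import *
for n in('top','scene'):
    p=cams.snapshot(n); g=p['color'].mean(2).astype(np.float32)
    # axis x = 523.3+0.082*(y+260), surface height
    for z in ((91,) if n=='top' else (88,)):
        ys=np.arange(-310,-215,2.5); prof=[]
        for y in ys:
            v=[]
            for o in(-4,0,4):
                u=px(p,[523.5+0.082*(y+260)+o,y,z]); v.append(cv2.getRectSubPix(g,(1,1),(float(u[0]),float(u[1])))[0,0])
            prof.append(np.mean(v))
        print(n,' '.join(f'{y:.0f}:{v:.0f}' for y,v in zip(ys,prof)))
    for q in('knob_grip','pull_knob','barrel_mouth'):
        t=models.tip_of(q,p)
        if t: r,c=t[0]['point']; print(q,t[0]['confidence'],w(p,r,c,80))
    m=models.masks_of('pull_knob',p)
    if m: print(m[0]['confidence'],m[0]['bbox'])
    P=cloud(p); k=sel(P,[490,-230,70],[560,-205,100]);print('barrel',k.min(0),k.max(0)); 
    for x in (475,585):
        pass
    r=sel(P,[440,-130,24],[620,90,36])
    for a in range(-130,90,30):
        q=r[(r[:,1]>=a)&(r[:,1]<a+30)]; print(a,[q[q[:,0]<530][:,0].mean() if len(q) else 0,q[q[:,0]>535][:,0].mean() if len(q) else 0],end=' ')
    print()
s=bot.state();R=s['ee_rot'];print(s['clock'],s['joints'],s['eef_pos'],np.degrees(np.arctan2(R[1,0],R[0,0])))
"
```

```text
top -310:133 -308:133 -305:133 -302:134 -300:133 -298:129 -295:117 -292:87 -290:51 -288:31 -285:31 -282:40 -280:47 -278:50 -275:52 -272:51 -270:54 -268:56 -265:58 -262:58 -260:55 -258:51 -255:47 -252:53 -250:77 -248:106 -245:124 -242:134 -240:140 -238:142 -235:142 -232:142 -230:143 -228:144 -225:143 -222:143 -220:144 -218:144
knob_grip 0.68 [ 523. -271.   80.]
pull_knob 0.74 [ 520.5 -246.7   80. ]
barrel_mouth 0.83 [ 517.4 -245.    80. ]
0.83 [314.1, 210.7, 377.3, 226.7]
barrel [ 516.1 -229.1   80.3] [ 536.8 -205.4   96.3]
-130 [np.float64(504.5915086608357), np.float64(564.6998962315317)] -100 [np.float64(506.4217037906792), np.float64(566.996431222725)] -70 [np.float64(509.4639760991088), np.float64(568.5222022004947)] -40 [np.float64(511.69137589496336), np.float64(571.5670936287768)] -10 [np.float64(513.2561810061114), np.float64(574.561953175743)] 20 [np.float64(515.742690633646), np.float64(576.4664318569064)] 50 [np.float64(504.2090924764727), np.float64(595.0907177540292)] 80 [0, 0] 
scene -310:134 -308:134 -305:134 -302:134 -300:135 -298:134 -295:130 -292:106 -290:51 -288:24
[... 292 characters left out ...]
518.4 -248.5   80. ]
barrel_mouth 0.61 [ 523.7 -247.    80. ]
0.9 [180.9, 204.6, 253.6, 221.5]
barrel [ 519.2 -229.8   74.7] [ 539.1 -205.4   92.2]
-130 [np.float64(506.66716552797726), np.float64(565.7854137517777)] -100 [np.float64(507.71749154456927), np.float64(568.1588089282635)] -70 [np.float64(510.10301628543283), np.float64(570.4540352487063)] -40 [np.float64(513.1839453757199), np.float64(572.3351976553536)] -10 [np.float64(514.601571700946), np.float64(574.7068004624999)] 20 [np.float64(517.9545882802583), np.float64(576.6424414547892)] 50 [np.float64(501.4877531270333), np.float64(587.0933506609304)] 80 [0, 0] 
10.55 [0.1 0.6 1.2 0.  1.3 1.7] [654.2 121.2 212.1] -4.866584428743141
```

```bash
python3 -m pendant '[[60,-0.2,-0.6,0,0.9],[60,-0.4,-1.3,0,1.8],[60,-0.6,-2.0,0,2.7],[60,-0.9,-2.7,0,3.6],[60,-1.1,-3.4,0,4.5],[60,-1.4,-4.1,0,5.4],[60,-1.6,-4.8,0,6.3],[60,-1.9,-5.5,0,7.2],[60,-2.1,-6.2,0,8.1],[60,-2.4,-6.9,0,9.0],[60,-2.6,-7.4,0,9.9],[60,-2.6,-7.72,0,10.8],[60,-2.6,-7.72,-0.5,11.31],[60,-2.6,-7.72,-1,11.31],[60,-2.6,-7.72,-1,11.31],[60,-2.6,-7.72,-1,11.31]]'; python3 -c "
from m import *
s=bot.state();R=s['ee_rot'];print(s['clock'],s['eef_pos'],np.degrees(np.arctan2(R[1,0],R[0,0])),(np.array([524,-265,61])-s['eef_pos'])/50)"
```

```text
clock: 12.15
eef_pos: [524.5, -265.3, 162.8]
ee_rot: [[0.077, 0.997, -0.0], [0.997, -0.077, 0.0], [0.0, -0.0, -1.0]]
contact_force: [0.7, -0.0, 0.3]
grip_width: 60.3
grasp_force: 0.0
12.15 [ 524.5 -265.3  162.8] 85.55945029139308 [-0.  0. -2.]
```

```bash
python3 -m pendant '[[60,0,0,-0.7,0],[60,0,0,-1.4,0],[60,0,0,-1.8,0],[60,0,0,-2.03,0],[60,0,0,-2.03,0],[0,0,0,-2.03,0],[0,0,0,-2.03,0],[0,0,0,-2.03,0],[0,0,0,-2.03,0],[0,0,0,-2.03,0],[0,0,0,-2.03,0]]'; python3 -c "
from m import *
p=cams.snapshot('scene');cv2.imwrite('pics/s7.png',cv2.resize(p['color'][160:260,140:260],None,fx=6.6,fy=6));s=bot.state();print(s['contact_force'],s['eef_pos'])"
```

```text
clock: 13.25
eef_pos: [521.0, -265.1, 61.1]
ee_rot: [[0.077, 0.997, -0.006], [0.997, -0.077, 0.001], [0.001, -0.006, -1.0]]
contact_force: [-22.2, -4.9, 16.8]
grip_width: 21.2
grasp_force: 30.0
[-22.3  -4.1  17.3] [ 521.  -265.1   61.1]
```

View pics/s7.png

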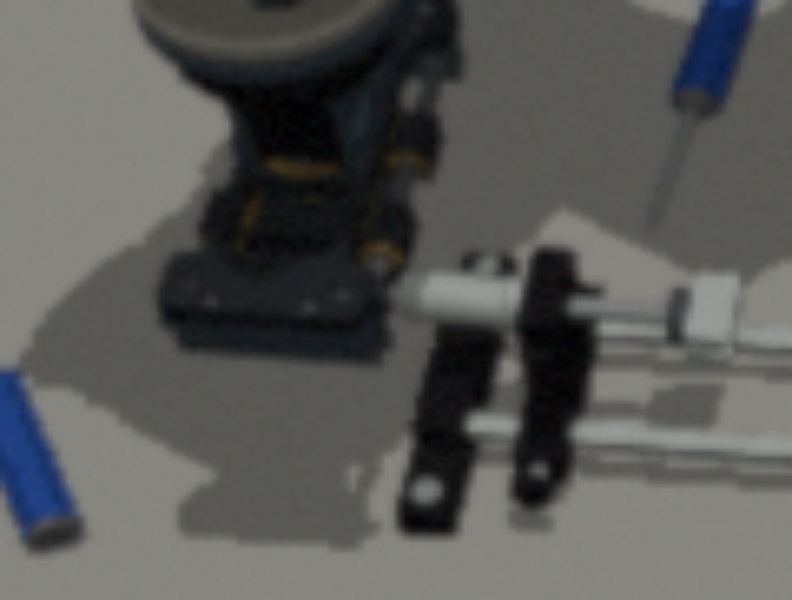

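```bash
python3 -m pendant '[[0,-0.04,0,0,0],[0,-0.07,0,0,0],[0,-0.07,0,0,0],[0,-0.07,0,0,0]]'
```

```text
clock: 13.7
eef_pos: [520.9, -265.4, 61.1]
ee_rot: [[0.077, 0.997, -0.0], [0.997, -0.077, 0.0], [0.0, -0.0, -1.0]]
contact_force: [-0.7, 3.1, 6.4]
grip_width: 21.3
grasp_force: 30.0
```

```bash
python3 -m pendant '[[0,-0.008,-0.1,0,0],[0,-0.015,-0.2,0,0],[0,-0.023,-0.3,0,0],[0,-0.031,-0.4,0,0],[0,-0.038,-0.5,0,0],[0,-0.046,-0.6,0,0],[0,-0.046,-0.6,0,0],[0,-0.046,-0.6,0,0],[0,-0.046,-0.6,0,0]]'; python3 -c "
from m import *
for n in('top','scene'):
    p=cams.snapshot(n); g=p['color'].mean(2).astype(np.float32)
    ys=np.arange(-290,-215,2); 
    pr=[np.mean([cv2.getRectSubPix(g,(1,1),tuple(map(float,px(p,[523.3+0.077*(y+260)+o,y,z]))))[0,0] for o in(-2,0,2)]) for y in ys for z in(86,)]
    print(n,' '.join(f'{y:.0f}:{v:.0f}' for y,v in zip(ys,pr)))
    if n=='scene':cv2.imwrite('pics/s8.png',cv2.resize(p['color'][185:235,160:240],None,fx=10,fy=10,interpolation=2))
"
```

```text
clock: 14.6
eef_pos: [518.5, -294.6, 61.1]
ee_rot: [[0.077, 0.997, -0.0], [0.997, -0.077, 0.001], [0.001, -0.0, -1.0]]
contact_force: [1.4, 8.9, 9.0]
grip_width: 21.0
grasp_force: 30.0
top -290:64 -288:59 -286:55 -284:53 -282:53 -280:62 -278:72 -276:81 -274:88 -272:97 -270:105 -268:112 -266:119 -264:123 -262:126 -260:129 -258:130 -256:130 -254:132 -252:133 -250:133 -248:134 -246:134 -244:130 -242:124 -240:114 -238:99 -236:90 -234:88 -232:100 -230:117 -228:130 -226:140 -224:143 -222:145 -220:145 -218:145 -216:145
scene -290:30 -288:27 -286:27 -284:31 -282:29 -280:22 -278:31 -276:52 -274:64 -272:67 -270:69 -268:74 -266:79 -264:84 -262:97 -260:107 -258:113 -256:114 -254:112 -252:112 -250:113 -248:114 -246:115 -244:117 -242:129 -240:143 -238:147 -236:148 -234:148 -232:148 -230:149 -228:149 -226:149 -224:149 -222:148 -220:149 -218:150 -216:151
```

View pics/s8.png

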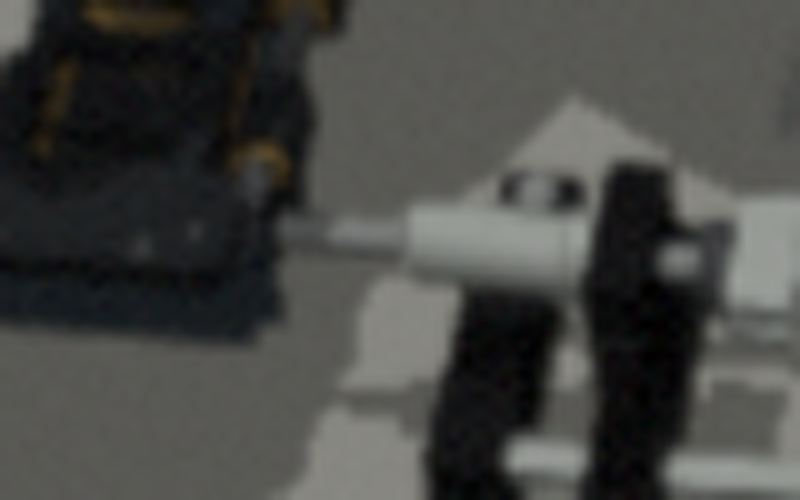

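```bash
cat > ring.py <<'E'
from m import *
s=bot.state();print(s['clock'],s['eef_pos'],s['contact_force'])
for n in('scene','top'):
    G=0
    for i in range(5): p=cams.snapshot(n); G=G+p['color'].mean(2)/5
    G=G.astype(np.float32); ys=np.arange(-276,-230,1.)
    for z,o0 in((85,0),(84,2),(80,5)) if n=='scene' else ((85,0),(85,-4),(85,-8)):
        pr=[np.mean([cv2.getRectSubPix(cv2.resize(G,None,fx=4,fy=4,interpolation=2),(1,1),tuple(map(float,4*px(p,[523+0.077*(y+260)+o0,y,z])+1.5)))[0,0] for o in(0,)]) for y in ys]
        print(n,o0,' '.join(f'{y:.0f}:{v:.0f}' for y,v in zip(ys,pr)))
print(bot.state()['eef_pos'])
E
python3 -m pendant '[[0,-0.008,-0.1,0,0],[0,-0.014,-0.18,0,0],[0,-0.014,-0.18,0,0],[0,-0.014,-0.18,0,0],[0,-0.014,-0.18,0,0]]'; python3 ring.py
```

```text
clock: 15.2
eef_pos: [517.9, -303.4, 61.1]
ee_rot: [[0.077, 0.997, -0.0], [0.997, -0.077, 0.002], [0.002, -0.0, -1.0]]
contact_force: [1.5, 10.5, 9.3]
grip_width: 21.0
grasp_force: 30.0
15.2 [ 517.9 -303.4   61.1] [ 1.5 10.5  9.3]
scene 0 -276:78 -275:81 -274:84 -273:88 -272:96 -271:104 -270:112 -269:116 -268:116 -267:116 -266:116 -265:116 -264:116 -263:117 -262:118 -261:119 -260:119 -259:120 -258:121 -257:121 -256:118 -255:114 -254:104 -253:85 -252:67 -251:58 -250:65 -249:80 -248:95 -247:106 -246:117 -245:123 -244:125 -243:130 -242:136 -241:142 -240:146 -239:147 -238:148 -237:148 -236:148 -235:148 -234:149 -233:149 -232:149 -231:149
scene 2 -276:78 -275:79 -274:82 -273:86 -272:95 -271:103 -270:111 -269:117 -268:117 -267:117 -266:117 -265:117 -264:117 -263:117 -262:117 -261:117 -260:118 -259:118 -258:118 -257:118 -256:114 -255:111 -254:102 -253:85 -252:67 -251:59 -250:66 -249:81 -248:96 -247:106 -246:114 -245:120 -244:122 -243:126 -242:131 -241:135 -240:139 -239:140 -238:140 -237:141 -236:141 -235:141 -234:142 -233:142 -232:143 -231:143
scene 5 -276:69 -275:70 -274:71 -273:72 -272:74
[... 909 characters left out ...]
60:137 -259:138 -258:138 -257:138 -256:138 -255:138 -254:137 -253:137 -252:136 -251:133 -250:130 -249:125 -248:118 -247:111 -246:104 -245:96 -244:90 -243:88 -242:89 -241:93 -240:101 -239:109 -238:117 -237:126 -236:131 -235:134 -234:138 -233:139 -232:140 -231:140
top -8 -276:120 -275:120 -274:121 -273:124 -272:126 -271:129 -270:132 -269:133 -268:135 -267:136 -266:137 -265:137 -264:137 -263:137 -262:138 -261:138 -260:138 -259:139 -258:139 -257:139 -256:140 -255:140 -254:140 -253:140 -252:140 -251:140 -250:139 -249:138 -248:135 -247:131 -246:126 -245:117 -244:110 -243:102 -242:93 -241:88 -240:85 -239:86 -238:90 -237:97 -236:103 -235:108 -234:113 -233:116 -232:117 -231:119
[ 517.9 -303.3   61.1]
```

```bash
cat > jaw.py <<'E'
from m import *
a=cv2.imread('pics/scene0.png').mean(2).astype(np.float32)
b=0
for i in range(5): p=cams.snapshot('scene'); b=b+p['color'].mean(2)/5
b=b.astype(np.float32)
# resample a strip along the clamp axis at jaw-top height: rows x offset, cols y (0.5 mm)
def strip(g,xs=np.arange(-14,15,2.),ys=np.arange(-190,-40,.5),z=89.5):
    X=np.array([[523.3+.077*(y+260)+o for y in ys] for o in xs]); m=np.array([[px(p,[523.3+.077*(y+260)+o,y,z]) for y in ys] for o in xs],np.float32)
    return ys,cv2.remap(g,m[...,0],m[...,1],cv2.INTER_CUBIC)
ys,A=strip(a);_,B=strip(b)
fa=A.mean(0);fb=B.mean(0)
print('rest',' '.join(f'{y:.0f}:{v:.0f}' for y,v in zip(ys[::4],fa[::4])));print('now ',' '.join(f'{y:.0f}:{v:.0f}' for y,v in zip(ys[::4],fb[::4])))
# bright jaw = template from rest
i=int(np.argmax(np.convolve(fa[130:],np.ones(30),'same')))+130
T=np.ascontiguousarray(A[:,i-35:i+36]); r=cv2.matchTemplate(B,T,cv2.TM_CCOEFF_NORMED)[0]
k=int(r.argmax()); d=.5*(r[k-1]-r[k+1])/(r[k-1]-2*r[k]+r[k+1]); print('jaw at',ys[i],'shift',((i-35)-(k+d))*.5*1.003,r[k])
print(bot.state()['eef_pos'])
E
python3 jaw.py
```

```text
rest -190:21 -188:15 -186:17 -184:18 -182:17 -180:16 -178:19 -176:26 -174:45 -172:68 -170:82 -168:86 -166:88 -164:92 -162:102 -160:114 -158:120 -156:119 -154:119 -152:119 -150:118 -148:118 -146:118 -144:118 -142:118 -140:117 -138:114 -136:99 -134:77 -132:69 -130:78 -128:101 -126:131 -124:146 -122:146 -120:146 -118:146 -116:146 -114:146 -112:144 -110:130 -108:115 -106:120 -104:128 -102:129 -100:129 -98:129 -96:130 -94:131 -92:131 -90:131 -88:131 -86:130 -84:130 -82:130 -80:130 -78:130 -76:130 -74:130 -72:129 -70:128 -68:129 -66:130 -64:131 -62:131 -60:131 -58:131 -56:131 -54:131 -52:130 -50:130 -48:129 -46:121 -44:95 -42:51
now  -190:23 -188:17 -186:19 -184:19 -182:19 -180:18 -178:17 -176:23 -174:42 -172:62 -170:72 -168:82 -166:104 -164:134 -162:151 -160:152 -158:152 -156:152 -154:151 -152:152 -150:148 -148:130 -146:110 -144:106 -142:113 -140:118 -138:121 -136:121 -134:121 -132:124 -130:127 -128:129 -126:133 -124:136 -122:136 -120:136 -118:136 -116:136 -114:135 -112:135 -110:135 -108:135 -106:135 -104:134 -102:134 -100:134 -98:135 -96:136 -94:136 -92:136 -90:136 -88:136 -86:136 -84:136 -82:136 -80:135 -78:135 -76:135 -74:135 -72:134 -70:134 -68:134 -66:135 -64:136 -62:136 -60:137 -58:137 -56:136 -54:136 -52:136 -50:136 -48:135 -46:135 -44:135 -42:135
jaw at -117.5 shift 38.36887 0.9104316
[ 517.9 -303.3   61.1]
```

```bash
python3 -m pendant '[[0,0.006,0.08,0,0],[0,0.013,0.166,0,0],[0,0.013,0.166,0,0],[0,0.013,0.166,0,0],[0,0.013,0.166,0,0],[0,0.013,0.166,0,0]]'; python3 jaw.py | tail -3;  python3 ring.py | grep 'scene 0'; python3 -c "
from m import *
p=cams.snapshot('top')
P=cloud(p);k=sel(P,[390,260,102],[540,360,200]);print(len(k),k[k[:,2].argsort()[::-1][:3]])
a=cv2.resize(p['color'][225:285,125:205],(400,300));q=cams.snapshot('scene');b=cv2.resize(q['color'][190:230,175:228],(400,300),interpolation=2);cv2.imwrite('pics/f.png',np.hstack([a,b]))"
```

```text
clock: 16.55
eef_pos: [518.5, -295.2, 61.1]
ee_rot: [[0.077, 0.997, -0.0], [0.997, -0.077, 0.001], [0.001, -0.0, -1.0]]
contact_force: [1.3, 9.2, 9.1]
grip_width: 20.7
grasp_force: 30.0
now  -190:23 -188:19 -186:20 -184:19 -182:19 -180:18 -178:19 -176:26 -174:46 -172:70 -170:85 -168:88 -166:85 -164:78 -162:73 -160:80 -158:102 -156:132 -154:150 -152:152 -150:152 -148:152 -146:152 -144:152 -142:149 -140:131 -138:112 -136:110 -134:118 -132:121 -130:122 -128:124 -126:128 -124:133 -122:135 -120:136 -118:136 -116:136 -114:136 -112:135 -110:135 -108:135 -106:135 -104:134 -102:134 -100:134 -98:135 -96:135 -94:136 -92:137 -90:136 -88:136 -86:136 -84:136 -82:136 -80:135 -78:135 -76:135 -74:135 -72:134 -70:134 -68:134 -66:135 -64:136 -62:137 -60:137 -58:136 -56:136 -54:136 -52:136 -50:136 -48:135 -46:135 -44:135 -42:135
jaw at -117.5 shift 30.110472 0.9353566
[ 518.5 -295.2   61.1]
scene 0 -276:62 -275:70 -274:73 -273:73 -272:73 -271:74 -270:75 -269:77 -268:78 -267:82 -266:84 -265:88 -264:97 -263:107 -262:115 -261:119 -260:119 -259:119 -258:120 -257:120 -256:119 -255:118 -254:116 -253:116 -252:116 -251:116 -250:117 -249:118 -248:116 -247:115 -246:112 -245:109 -244:107 -243:113 -242:126 -241:139 -240:147 -239:148 -238:148 -237:148 -236:148 -235:148 -234:148 -233:149 -232:149 -231:149
87 [[511.1 298.3 160.3]
 [514.4 302.2 155.3]
 [511.8 302.2 155.1]]
```

View pics/f.png

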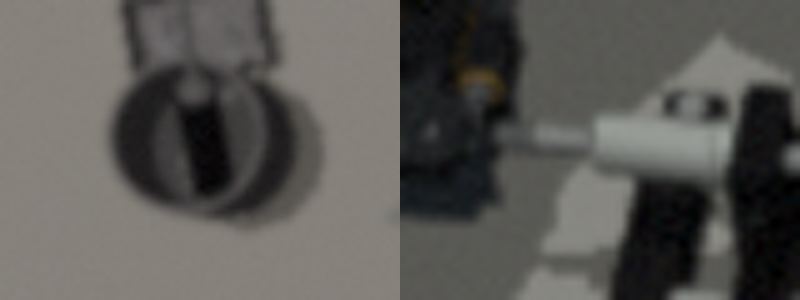

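The jaw has moved 30.1 mm. The ring is just at the barrel's end (right panel, (595,140)), and the driver is standing in the cup (left panel, (205,145)). I'm handing it in.

```bash
python3 -c "
from station import bot
print(bot.job_done())"
```

```text
the job is handed in; nothing more can be done
None
```

The black screwdriver is standing handle-down in the tidy's cup, leaning on the rim, and the knob is still gripped with the rod drawn about 30 mm, so the ring mark is level with the barrel's end; job handed in.

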